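Third hand at the photometer bench

ROBOT

A 7-joint arm with a two-finger parallel gripper is mounted at the origin on a cart in front of the work surface, level with it; the furniture and walls round the work are solid. World frame = base frame: x ahead of the robot, y to its left, z up, the work surface at z = 0. Lengths are in m, angles in rad, forces in N, time in s.
With the tool pointing down it reaches from about 0.425 to 0.925 m from the base axis. Payload 6.8 kg.
Tool frame: the origin (TCP) lies on the front face of the gripper's body, between the roots of the fingers; the fingertips stand 73 mm ahead of it and the grasp point (between the pads) lies 54 mm ahead of it (env.nose_length is the distance from the TCP to the fingertips, in m); z points along the fingers, y is the direction in which the jaws open and shut (so a half turn about z gives the same grasp; the last joint's range is limited). The gripper opens to 85 mm and grips with 20 to 120 N. Pads are 22 mm wide; open, the fingers measure 114 mm over their backs; the gripper's body (76 mm by 85 mm) begins 54 mm behind the grasp point. The pads swing forward as they close: fully open they stand 13 mm farther back than shut.
Start: joints at [-1.321, 0.477, 0.022, 1.555, -0.011, 1.109, -0.083], TCP at [0.236, 0.632, 0.304] pointing down, gripper open.
Joint ranges: [-2.96, 2.96], [-0.34, 2.1], [-1.41, 1.46], [0.24, 2.44], [-1.37, 4.51], [0.17, 1.92], [-2.96, 2.96]. Speed limits (rad/s): [2.39, 2.39, 3.14, 3.14, 3.14, 3.14, 3.14].

INTERFACE

Orientations are given as a unit quaternion [w, x, y, z].
In Python, from cell import env, kin, camera, calibration, job gives the robot as it stands. The module is installed in compiled form; this text tells all that it offers. Calls block until the motion is done:
- env.reach(position, orientation): joint-space move of the TCP to a pose.
- env.movel(position, velocity=0.15, rot=None, stop_force=None): straight line of the TCP; rot=None keeps the orientation; velocity is the mean speed in m/s. With stop_force (N) it stops when the force on the tool has changed by that much, and returns True; else False.
- env.goto_joints(angles): joint-space move.
- env.grip(opening, f_grip=None): finger opening in m; f_grip is the grip in N (None keeps the last); returns when the fingers have stopped.
- env.dwell(seconds).
- kin.inverse_kinematics(position, orientation): joint angles nearest the present ones, or None.
- env.get_state(): the state.
- camera(name): name is "scene" or "top"; returns (picture, depth): 420x560x3 uint8, blue, green, red; 420x560 float32, m along the optical axis (not along the pixel's ray), 0 where there is no reading.
- calibration(name): a dict with "fx", "fy", "cx", "cy" (pixels), "rvec" (rotation vector, rad) and "tvec" (3), from world to camera coordinates, as OpenCV has them. Camera axes: x right, y down, z forward; pixel columns grow to the right and rows downward; lengths in m; the calibration is good to about 2 mm. A picture is of the moment at which its call begins. calibration takes no time and is no camera call.
A pose or a line that the arm cannot do raises env.PlanningError and nothing moves.
- job.job_done(): hands the job in, once; it reports no verdict.
The state is a dict: "time": time; "qpos": joint angles; "joint_velocities": joint speeds; "joint_torque": joint torques, N m; "tcp_pos": TCP position; "orientation": TCP orientation; "force": force on the tool from outside, world axes, zero at the start; "torque": the same for the moment, N m; "opening": finger opening in m.
Only numpy, scipy, OpenCV 4.12 (cv2) and the standard library are available. Lean on these libraries where they do the work, as an engineer would, in place of code of your own. Each camera call takes 0.05 s, during which the arm holds its last target.

TASK

Be the third hand while a colleague tightens the cuvette carrier's clamp screw on the small photometer bench: set the carrier (the one with the square block) astride the rail between the lamp housing and the photocell, clamp screw to the front, fully down on the rail and at first clear of the black sprung collar on the lamp housing. Then slide it along the rail against the collar and press the collar in to its engraved line, which is about halfway and takes about 10 N; never drive it right home. Keep that push steady for three seconds and finish while you are still holding the carrier there, since the spring would push it away, and leave the tube carrier (round post) and the other things on the bench where they are.

Things in the scene. Friction and masses are not known exactly. Their poses are not given: they have to be found in the camera images.
- photometer: Small bench photometer, fixed: grey base plate 92 (x) x 344 (y) x 12 mm high with an aluminium rail along y; white lamp housing at its +y end (76 x 74 x 99 mm high, y = 91 to 165 mm), black photocell head at the other end (91 mm high, y = -160 to -119 mm), the rail between them free. Origin: on the bench under the middle of the rail. +y = towards the lamp, -x = front (side with the scale).
- rail_mid (a point): Middle of the rail's top, straight above the photometer's origin, 34 mm above the bench; axes as the photometer. The rail is 24 mm wide, 22 mm high above the base plate, with 4 mm chamfers along its top edges and black scale marks on its front side.
- light_collar (a joint): How far the black round light collar (32 mm outside, 20 mm bore) is pushed along the photometer's +y into the lamp housing, in m: 0 = out, 0.012 = right home. Preloaded spring: 4 N to start moving, then 1 N more per mm (10 N at 6 mm). A pale line engraved round it reaches the aluminium bush on the housing at about 6 mm.
- collar_face (a point): Centre of the collar's open front face, which looks to the photometer's -y; moves with the collar. With the collar out it lies at y = +70 mm, 67 mm above the bench, in the photometer's frame.
- cuvette_carrier: Loose, about 0.25 kg: aluminium saddle 48 (x) x 52 (y) x 28 mm high, on it a black square block 36 (x) x 40 (y) mm, 28 to 78 mm up, with a square well in its top. A channel along y underneath, 27 mm wide, 20 mm deep, takes the rail. Origin: centre, level with the feet (on the bench z = 0; on the rail 14 mm). The block's flat y ends meet the collar; so grip it across x.
- clamp_screw (a point): Outer end of the knurled clamp screw on the cuvette carrier's -x leg (carrier frame: x = -41 mm, 11 mm up). It must end on the photometer's -x side.
- tube_carrier: The other carrier, not wanted: same saddle, with a round black post 34 mm across (90 mm high over all) with a round bore. Origin and axes as for the cuvette carrier.
- marker_pen: Felt marker lying on the bench, 17 x 140 x 16 mm; leave it.
- forceps: Steel forceps lying on the bench, 17 x 136 x 10 mm; leave them.
- beaker_100: Glass beaker, 57 mm across, 70 mm high, standing at the back left; leave it.
- cuvette_a: Square cuvette standing on the bench, 12 x 12 x 45 mm, near the beaker; leave it.
Mind the look-alikes: they are no part of the job. What is shaped like the cuvette_carrier but blue, orange or red is not meant.

How it is judged:
On the way, in this order (a step that is already met when the one before it is completed fails the run):
1. the cuvette carrier sits down astride the rail, clamp screw to the front, with the collar still fully out (z of cuvette_carrier in the frame of rail_mid between -0.0225 and -0.0175 m and x of cuvette_carrier in the frame of rail_mid between -0.003 and 0.003 m and y of cuvette_carrier in the frame of rail_mid above -0.1 m and angle between the y axis of cuvette_carrier and the y axis of photometer, either way round below 0.09 rad and angle between cuvette_carrier's own z axis and vertical below 0.06 rad and x of clamp_screw in the frame of rail_mid below -0.03 m and value of joint light_collar below 0.001 m and contact force between cuvette_carrier and light_collar below 0.5 N), for 0.2 s.
2. the carrier, held by the robot, presses on the collar with 7 to 13 N for two seconds (z of cuvette_carrier in the frame of rail_mid between -0.0225 and -0.0175 m and x of cuvette_carrier in the frame of rail_mid between -0.003 and 0.003 m and y of cuvette_carrier in the frame of rail_mid above -0.1 m and angle between the y axis of cuvette_carrier and the y axis of photometer, either way round below 0.09 rad and angle between cuvette_carrier's own z axis and vertical below 0.06 rad and x of clamp_screw in the frame of rail_mid below -0.03 m and contact force between cuvette_carrier and light_collar between 7 and 13 N and contact force between the fingers and cuvette_carrier above 2 N), for 2 s.
At the end, for the whole second after the job is handed in: The robot still holds the cuvette carrier, which sits down astride the rail (within 3 mm in height and sideways, square to it within 5 degrees, clamp screw at the front), at rest, and presses the collar with a steady 7 to 13 N (collar about 3 to 9 mm in) (all of step 2 and value of joint light_collar between 0.0025 and 0.0095 m and linear speed of cuvette_carrier below 0.01 m/s); the arm keeps its last pose, push and grip.
It fails at once if the collar is driven home against its stop (value of joint light_collar above 0.0115 m).
It fails at once if the tube carrier is disturbed (distance of tube_carrier from where it was at the start of the episode above 0.03 m or angle between tube_carrier's own z axis and vertical above 0.5 rad).
It fails at once if the marker pen or the forceps are disturbed (distance of marker_pen from where it was at the start of the episode above 0.03 m or distance of forceps from where it was at the start of the episode above 0.03 m).
It fails at once if the beaker is disturbed (distance of beaker_100 from where it was at the start of the episode above 0.03 m or angle between beaker_100's own z axis and vertical above 0.5 rad).
It fails at once if the standing cuvette is disturbed (distance of cuvette_a from where it was at the start of the episode above 0.03 m or angle between cuvette_a's own z axis and vertical above 0.5 rad).
It also fails if it takes over 58 s, if anything falls off the work surface, if the arm or the gripper's body presses on something with over 40 N, if the wrist force passes 120 N, or if a joint passes its speed limit or range.

## Working session

There is one attempt and no reset: what is moved stays moved. The work goes in short steps, each a Python script; the robot and the scene stay as the last script left them, time stands still between calls to the robot, and variables do not carry over. Pictures are saved under pics/ and viewed, and the job is handed in when it is done.

```bash
mkdir -p pics; ls
python3 - <<'E'
from cell import env,camera,calibration
import cv2,numpy as np
for n in("scene","top"):
    im,d=camera(n); cv2.imwrite(f"pics/{n}0.png",im); np.savez(f"{n}0.npz",im=im,d=d); c=calibration(n); print(n,c)
s=env.get_state(); print(s['time'],s['tcp_pos'],s['orientation'],s['force'],s['opening'])
E
```

```text
pics
scene {'fx': 388.6352455607216, 'fy': 388.6352455607216, 'cx': 279.11470083192705, 'cy': 207.94963641984086, 'rvec': array([ 1.92947745, -0.85718948,  0.5390075 ]), 'tvec': array([-0.3187438 ,  0.23519885,  0.70713806])}
top {'fx': 535.4603466942316, 'fy': 535.4603466942316, 'cx': 289.6680518322748, 'cy': 206.19520774582992, 'rvec': array([ 2.16844536, -2.04304369,  0.20800771]), 'tvec': array([0.01346641, 0.51712342, 1.6381101 ])}
0.1 [0.2362607  0.63186224 0.30300913] [-9.56931601e-05  1.77969798e-01  9.84035599e-01 -8.26108813e-04] [ 0.09352451  0.43679897 -0.21207743] 0.08525161502441608
```

View pics/scene0.png

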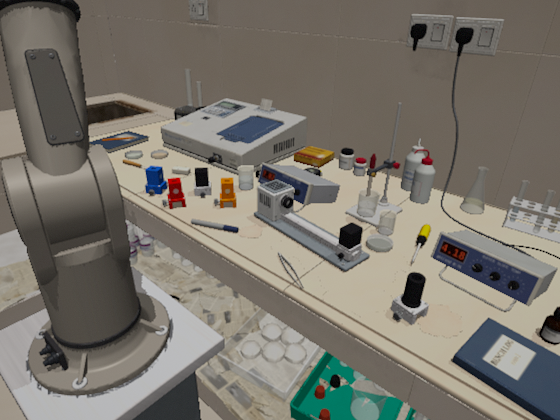

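View pics/top0.png

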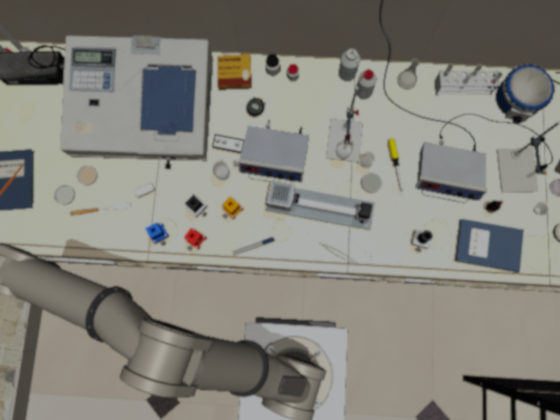

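Run:
```python
import cv2,numpy as np
t=cv2.imread("pics/top0.png"); s=cv2.imread("pics/scene0.png")
a=cv2.resize(t[180:255,140:250],None,fx=7,fy=7,interpolation=cv2.INTER_CUBIC)
b=cv2.resize(s[160:215,140:245],None,fx=7,fy=7,interpolation=cv2.INTER_CUBIC)
c=cv2.resize(t[170:235,260:380],None,fx=6,fy=6,interpolation=cv2.INTER_CUBIC)
for n,i in zip("abc",(a,b,c)): cv2.imwrite(f"pics/crop_{n}.png",i)
```

```text
(no output)
```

View pics/crop_a.png

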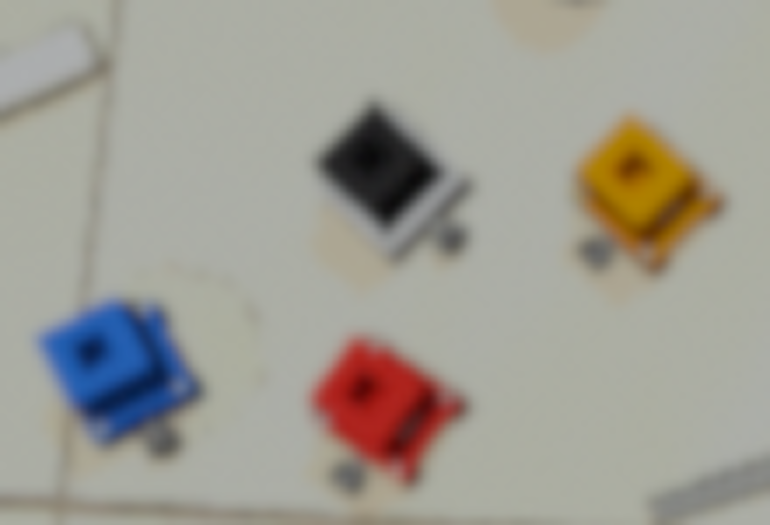

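View pics/crop_b.png

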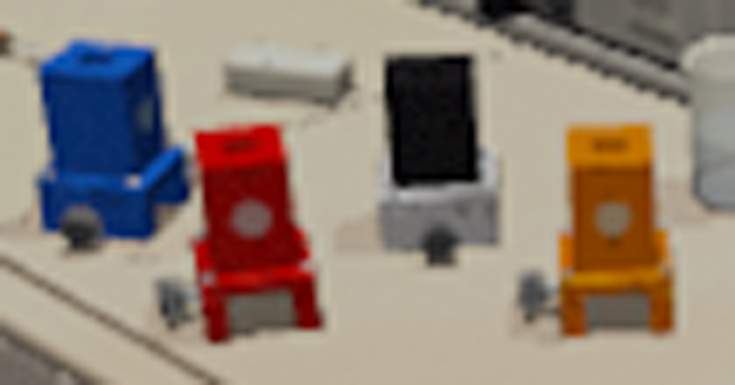

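View pics/crop_c.png

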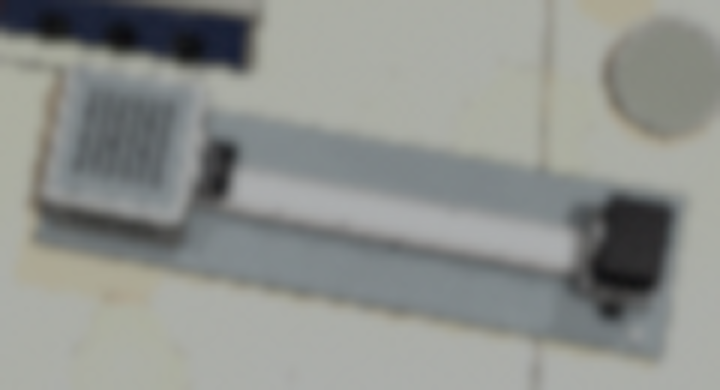

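```bash
cat > h.py <<'E'
import cv2,numpy as np
from cell import env,kin,camera,calibration,job
C={n:calibration(n) for n in("scene","top")}
def KRT(n):
    c=C[n];K=np.array([[c['fx'],0,c['cx']],[0,c['fy'],c['cy']],[0,0,1]]);R=cv2.Rodrigues(np.array(c['rvec']))[0];return K,R,np.array(c['tvec'])
def plane(n,uv,z):
    K,R,t=KRT(n);uv=np.atleast_2d(uv).astype(float);d=(np.linalg.inv(K)@np.c_[uv,np.ones(len(uv))].T).T@R
    o=-R.T@t;s=(z-o[2])/d[:,2];return o+d*s[:,None]
def cloud(n,d):
    K,R,t=KRT(n);v,u=np.mgrid[:d.shape[0],:d.shape[1]]
    p=np.stack([(u-K[0,2])/K[0,0]*d,(v-K[1,2])/K[1,1]*d,d],-1);w=(p-t)@R;w[d==0]=np.nan;return w
def proj(n,P):
    K,R,t=KRT(n);q=(np.atleast_2d(P)@R.T+t)@K.T;return q[:,:2]/q[:,2:]
E
python3 - <<'E'
from h import *
for n in("top","scene"):
    K,R,t=KRT(n);print(n,'cam',-R.T@t)
    z=np.load(n+"0.npz");w=cloud(n,z['d'])
    P=lambda a:np.round(a,4)
    if n=="top": roi=(slice(190,225),slice(175,215)); 
    else: roi=(slice(162,200),slice(190,218))
    q=w[roi].reshape(-1,3);im=z['im'][roi].reshape(-1,3)
    dark=im.max(1)<60
    print('dark z pct',P(np.nanpercentile(q[dark][:,2],[5,25,50,75,95])))
    m=(q[:,2]>0.07)&(q[:,2]<.09); print(m.sum()); 
    if m.sum()>4:
        r=cv2.minAreaRect((q[m][:,:2]*1000).astype(np.float32));print(r,P(q[m].mean(0)))
    # bench
    print('all z',P(np.nanpercentile(q[:,2],[2,10,50,90,99])))
    # photometer: base plate
    roi=(slice(175,240),slice(255,385)) if n=="top" else (slice(160,280),slice(240,380))
    q=w[roi].reshape(-1,3)
    for lo,hi in((.008,.017),(.03,.038),(.087,.094),(.095,.105)):
        m=(q[:,2]>lo)&(q[:,2]<hi)
        if m.sum()>10:
            r=cv2.minAreaRect((q[m][:,:2]*1000).astype(np.float32));print(lo,m.sum(),r,P(np.median(q[m],0)))
E
```

```text
top cam [0.16651637 0.01475563 1.70969507]
dark z pct [0.0442 0.0651 0.0761 0.0789 0.0841]
138
((504.6958312988281, 347.85626220703125), (39.069435119628906, 39.78946304321289), 50.50865936279297) [0.5043 0.3471 0.078 ]
all z [-0.0076 -0.0042  0.0019  0.0694  0.0831]
0.008 1399 ((527.434326171875, -50.2359619140625), (209.33050537109375, 409.2014465332031), 4.320962429046631) [ 0.5183 -0.0904  0.0122]
0.03 317 ((542.1319580078125, -53.49229431152344), (328.59014892578125, 100.44613647460938), 83.59046173095703) [ 0.5243 -0.0812  0.0339]
0.087 229 ((551.8734130859375, -49.084075927734375), (324.1007385253906, 107.61833190917969), 86.6027603149414) [0.5224 0.0394 0.0913]
0.095 406 ((526.5081787109375, -44.442718505859375), (313.5372619628906, 74.3772964477539), 81.072021484375) [0.5425 0.0746 0.0987]
scene cam [-0.18009453 -0.56769974  0.5497666 ]
dark z pct [0.017  0.042  0.058  0.0732 0.0788]
91
((505.29791259765625, 345.4082946777344), (41.56477355957031, 37.04445266723633), 50.49140930175781) [0.5023 0.3415 0.0767]
all z [-0.0021 -0.001   0.0015  0.0666  0.0791]
0.008 2003 ((678.5504760742188, 64.44915771484375), (731.3519287109375, 441.985107421875), 30.191640853881836) [ 0.5148 -0.0931  0.0121]
0.03 782 ((689.6482543945312, 72.29031372070312), (628.159912109375, 437.08477783203125), 28.594980239868164) [ 0.5298 -0.0335  0.0336]
0.087 500 ((610.3065185546875, -3.8861846923828125), (429.70672607421875, 221.21165466308594), 86.82608032226562) [0.5587 0.0363 0.0903]
0.095 470 ((598.7745971679688, 25.472610473632812), (168.1361846923828, 349.61083984375), 12.084150314331055) [0.5643 0.0708 0.0984]
```

Run:
```python
from h import *
z=np.load("top0.npz");im=z['im'];w=cloud("top",z['d'])
print('screw',plane("top",[[204.6,214.0]],.011))
hsv=cv2.cvtColor(im,cv2.COLOR_BGR2HSV)
for (u,v) in((300,190),(320,195),(320,205),(330,206),(330,215),(330,196),(330,222),(340,190),(370,220)): print((u,v),im[v,u],hsv[v,u],np.round(w[v,u],3))
for u in range(300,352,10): print(u,[int(x) for x in im[188:228,u].mean(1)])
```

```text
screw [[0.48250106 0.31817279 0.011     ]]
(300, 190) [139 138 131] [ 94  15 139] [0.581 0.015 0.01 ]
(320, 195) [136 133 125] [ 98  21 136] [ 0.568 -0.051  0.009]
(320, 205) [174 173 171] [100   4 174] [ 0.53  -0.052  0.033]
(330, 206) [174 173 172] [105   3 174] [ 0.529 -0.084  0.03 ]
(330, 215) [138 136 127] [ 95  20 138] [ 0.503 -0.087  0.012]
(330, 196) [137 134 127] [ 99  19 137] [ 0.566 -0.084  0.011]
(330, 222) [132 138 137] [ 35  11 138] [ 0.482 -0.088  0.003]
(340, 190) [162 174 172] [ 35  18 174] [ 0.589 -0.116  0.005]
(370, 220) [137 135 129] [ 98  15 137] [ 0.495 -0.217  0.009]
300 [156, 143, 136, 135, 133, 128, 121, 118, 121, 132, 147, 161, 167, 169, 169, 162, 147, 124, 113, 121, 132, 136, 137, 136, 136, 137, 136, 132, 127, 137, 158, 168, 171, 171, 170, 171, 171, 171, 171, 171]
310 [170, 166, 156, 141, 135, 134, 135, 135, 135, 135, 138, 146, 158, 168, 172, 173, 170, 164, 146, 121, 110, 119, 128, 133, 134, 135, 135, 135, 134, 129, 123, 135, 157, 168, 171, 171, 170, 171, 171, 171]
320 [169, 169, 168, 164, 153, 140, 133, 131, 130, 132, 132, 133, 137, 147, 159, 169, 172, 172, 171, 162, 144, 117, 108, 117, 126, 131, 133, 133, 133, 135, 134, 129, 128, 142, 161, 169, 171, 171, 171, 171]
330 [170, 171, 171, 170, 168, 160, 148, 136, 132, 131, 131, 131, 131, 132, 136, 147, 161, 169, 173, 172, 170, 160, 141, 116, 111, 123, 131, 133, 134, 135, 135, 135, 133, 130, 135, 151, 165, 170, 171, 171]
340 [169, 169, 169, 169, 169, 169, 166, 157, 143, 134, 131, 130, 130, 130, 131, 133, 138, 149, 163, 170, 172, 172, 168, 158, 136, 113, 111, 123, 131, 134, 135, 135, 135, 135, 134, 131, 135, 151, 165, 170]
350 [155, 155, 153, 152, 152, 155, 155, 154, 151, 142, 132, 131, 132, 132, 133, 133, 133, 134, 140, 152, 164, 171, 172, 172, 168, 157, 137, 115, 116, 125, 132, 135, 135, 135, 135, 134, 131, 126, 130, 146]
```

```bash
cat > rail.py <<'E'
from h import *
def cross(p,lev,rising,lo,hi):
    for i in range(lo,hi):
        a,b=p[i],p[i+1]
        if (rising and a<lev<=b) or ((not rising) and a>lev>=b): return i+(lev-a)/(b-a)
    return None
def railfit(im):
    g=im.mean(2); E={'pr':[],'rr':[],'rf':[],'pf':[]}
    for u in range(305,350):
        c=206+ (u-330)*0.157
        p=g[:,u]; c0=int(round(c))
        a=cross(p,153,True,c0-8,c0+2); b=cross(p,140,False,c0,c0+8)
        d=cross(p,152,True,c0+10,c0+22)
        e=cross(p,152,False,c0-20,c0-8)
        for k,v in zip(('rr','rf','pf','pr'),(a,b,d,e)):
            if v is not None:E[k].append((u,v))
    out={}
    for k,zz in(('pr',.012),('rr',.030),('rf',.030),('pf',.006)):
        W=plane("top",E[k],zz)[:,:2]
        vx,vy,x0,y0=cv2.fitLine((W*1000).astype(np.float32),cv2.DIST_HUBER,0,.01,.01).ravel()
        if vy<0: vx,vy=-vx,-vy
        out[k]=(np.arctan2(-vx,vy), x0+vx/vy*(-60-y0), len(W))
    return out
if __name__=="__main__":
    o=railfit(np.load("top0.npz")['im'])
    for k in o: print(k,'yaw',round(float(o[k][0]),4),'x at y=-60mm',round(float(o[k][1]),2),o[k][2])
    z=np.load("top0.npz");w=cloud("top",z['d']).reshape(-1,3)
    m=(w[:,0]>.45)&(w[:,0]<.64)&(w[:,1]>-.03)&(w[:,1]<.14)&(w[:,2]>.093)&(w[:,2]<.106)
    print(cv2.minAreaRect((w[m][:,:2]*1000).astype(np.float32)),m.sum(),w[m].mean(0))
    z=np.load("scene0.npz");w=cloud("scene",z['d']).reshape(-1,3)
    m=(w[:,0]>.45)&(w[:,0]<.61)&(w[:,1]>-.03)&(w[:,1]<.14)&(w[:,2]>.093)&(w[:,2]<.106)
    print(cv2.minAreaRect((w[m][:,:2]*1000).astype(np.float32)),m.sum(),w[m].mean(0))
    # end of plate & collar in crop (pixel estimates)
    # crop c: origin (260,170), x6
    f=lambda x,y:(260+(x+.5)/6-.5,170+(y+.5)/6-.5)
    print('plate right corners', plane("top",[f(686,197),f(660,358)],.012))
    print('collar face mid',plane("top",[f(232,165)],.083))
E
python3 rail.py
```

```text
pr yaw -0.1247 x at y=-60mm 576.15 45
rr yaw -0.1327 x at y=-60mm 540.57 45
rf yaw -0.1293 x at y=-60mm 518.99 45
pf yaw -0.1251 x at y=-60mm 480.65 45
((571.8322143554688, 74.28584289550781), (130.43190002441406, 135.81292724609375), 88.97228240966797) 688 [0.57129042 0.07401736 0.09843113]
((543.9393920898438, 69.92266845703125), (72.69497680664062, 71.37043762207031), 84.1739730834961) 327 [0.54043977 0.06723545 0.09760172]
plate right corners [[ 0.55288655 -0.22702077  0.012     ]
 [ 0.4639164  -0.2155808   0.012     ]]
collar face mid [[0.53986137 0.01874327 0.083     ]]
```

Run:
```python
from h import *
s=cv2.imread("pics/scene0.png")
c=cv2.resize(s[170:275,245:375],None,fx=6,fy=6,interpolation=cv2.INTER_CUBIC)
# overlay predicted centreline etc. with origin guess
yaw=-.127;R=np.array([[np.cos(yaw),-np.sin(yaw)],[np.sin(yaw),np.cos(yaw)]])
def line(x,z):
    # y -0.119..0.07 in photometer; origin
    return None
# origin from lamp: lamp centre y=+.128 ; right end y=-.172 
e=np.array([.5084,-.2213]); o=e+R@np.array([0,.172]); print('origin from end',o)
d=.5286-(o[0]+np.tan(-yaw)*(-.060-o[1])); o[0]+=d; print(o)
np.save('o.npy',o)
print('lamp ctr pred',o+R@[0,.128],'collar face',o+R@[0,.07])
for nm,img0,(u0,v0,f) in(("scene",c,(245,170,6)),):
  for x,z,col in((-.012,.030,(0,0,255)),(.008,.034,(0,255,0)),(-.008,.034,(0,255,0)),(-.046,.012,(255,0,0)),(-.046,0,(255,255,0))):
    P=np.array([[*(o+R@[x,y]),z] for y in(-.119,.07)]); q=((proj(nm,P)-[u0,v0]+.5)*f-.5).astype(int)
    cv2.line(c,tuple(q[0]),tuple(q[1]),col,1)
  for y in(-.172,.172):
    P=np.array([[*(o+R@[x,y]),.012] for x in(-.046,.046)]); q=((proj(nm,P)-[u0,v0]+.5)*f-.5).astype(int); cv2.line(c,tuple(q[0]),tuple(q[1]),(255,0,255),1)
  P=np.array([[*(o+R@[x,y]),.099] for x,y in((-.038,.091),(.038,.091),(.038,.165),(-.038,.165))]); q=((proj(nm,P)-[u0,v0]+.5)*f-.5).astype(int); cv2.polylines(c,[q],True,(0,165,255),1)
cv2.imwrite("pics/ov1.png",c)
```

```text
origin from end [ 0.53018533 -0.05068523]
[ 0.52978938 -0.05068523]
lamp ctr pred [0.54600171 0.0762839 ] collar face [0.5386555  0.01875101]
```

View pics/ov1.png

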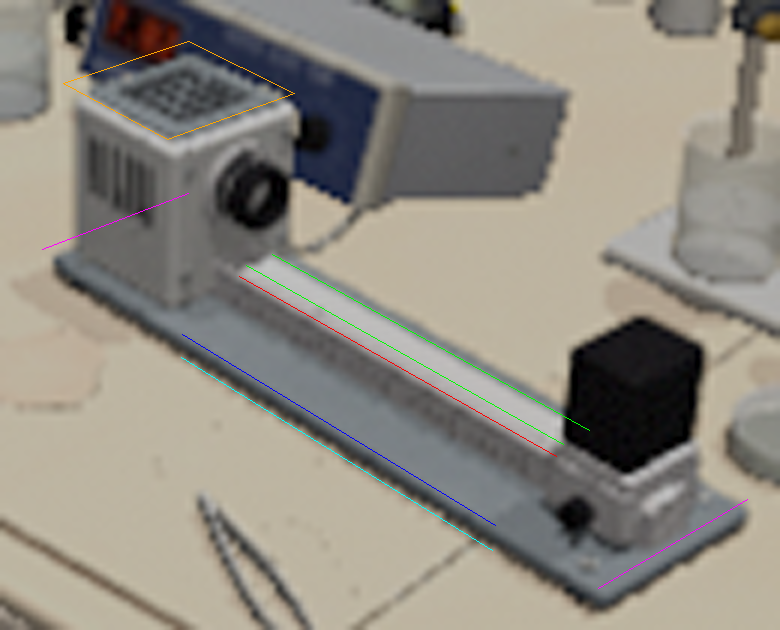

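```bash
cat >> h.py <<'E'
def Q(phi):
    a=(np.pi/2+phi)/2; return np.array([0,np.cos(a),np.sin(a),0])
E
python3 - <<'E'
from h import *
pick=np.array([.505,.347]);a=np.deg2rad(50.5);b=-.127
for p,z,phi in((pick,.22,a),(pick,.109,a),((.527,-.07),.22,b),((.527,-.07),.123,b),((.537,.005),.123,b),((.527,-.07),.123,b+np.pi)):
    q=kin.inverse_kinematics(np.array([*p,z]),Q(phi)); print(phi,None if q is None else np.round(q,2))
E
```

```text
0.8813912722571364 [-0.84  0.47  0.17  1.8  -0.1   0.89  0.27]
0.8813912722571364 [-0.8   0.62  0.13  1.85 -0.12  0.68  0.28]
-0.127 [-0.59  0.43  0.77  2.02 -0.4   0.85  0.28]
-0.127 [-0.4   0.55  0.54  2.06 -0.47  0.64  0.32]
-0.127 [-0.49  0.55  0.47  2.05 -0.4   0.64  0.12]
3.0145926535897933 [-0.82  0.99  1.26  2.09 -1.15  1.06 -2.2 ]
```

The candidates in the top picture are black/aluminium (195,206), blue (157,232), red (195,238), orange (232,207) and the round post (423,238). Only (195,206) (scene (203,182)) has a black square block on a bare aluminium saddle, and both crops confirm it. Its screw sits at about (205,214), facing front right.

Run:
```python
from h import *
a=np.deg2rad(50.5)
env.grip(.066,30)
env.reach(np.array([.505,.347,.20]),Q(a))
print(env.movel(np.array([.505,.347,.109]),velocity=.12,stop_force=8))
s=env.get_state();print(s['time'],s['tcp_pos'],s['force'])
env.grip(0.0,50)
s=env.get_state();print(s['time'],s['tcp_pos'],s['force'],s['opening'])
for n in("scene","top"):
    im,d=camera(n);cv2.imwrite(f"pics/{n}1.png",im)
    if n=="scene":cv2.imwrite("pics/c1.png",cv2.resize(im[110:230,130:270],None,fx=5,fy=5,interpolation=cv2.INTER_CUBIC))
```

```text
False
2.8417 [0.50544861 0.34736408 0.10968667] [ 0.24878427 -0.74169408  0.51117638]
3.2167 [0.50541879 0.34724428 0.10989297] [-1.38645193 -1.43172586  6.82910389] 0.03575490612129653
```

View pics/c1.png

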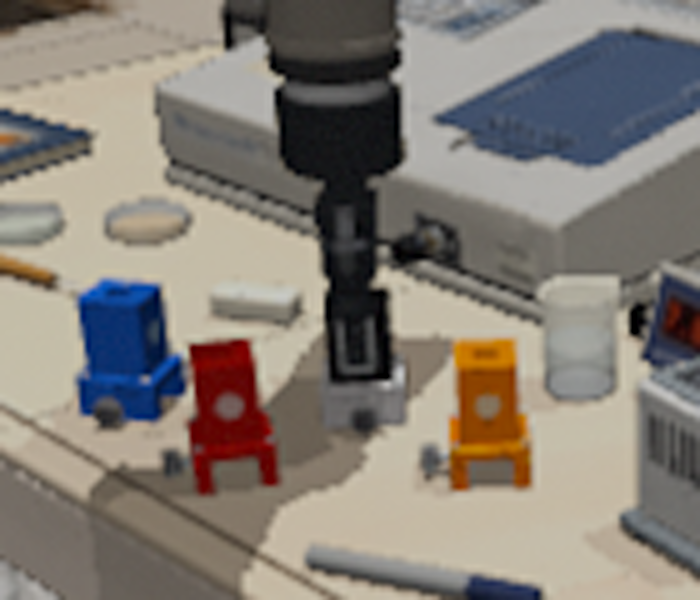

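Run:
```python
from h import *
b=-.127
env.movel(np.array([.505,.347,.27]),velocity=.2)
env.reach(np.array([.527,-.07,.27]),Q(b))
env.movel(np.array([.527,-.07,.165]),velocity=.12)
env.dwell(.2)
s=env.get_state();print(s['time'],s['tcp_pos'],s['orientation'],s['force'],s['opening'])
for n in("scene","top"):
    im,d=camera(n);cv2.imwrite(f"pics/{n}2.png",im);np.savez(n+"2.npz",im=im,d=d)
    q=proj(n,[.527,-.07,.08])[0].astype(int);f=6
    c=im[q[1]-50:q[1]+50,q[0]-65:q[0]+65];print(n,q)
    cv2.imwrite(f"pics/c2{n}.png",cv2.resize(c,None,fx=f,fy=f,interpolation=cv2.INTER_CUBIC))
```

```text
7.0417 [ 0.52742589 -0.07000808  0.16568609] [4.09378534e-04 7.50545949e-01 6.60817867e-01 5.98932897e-04] [ 0.00570154 -1.23174177 -2.48878956] 0.03556694989695953
scene [312 210]
top [326 202]
```

View pics/c2scene.png

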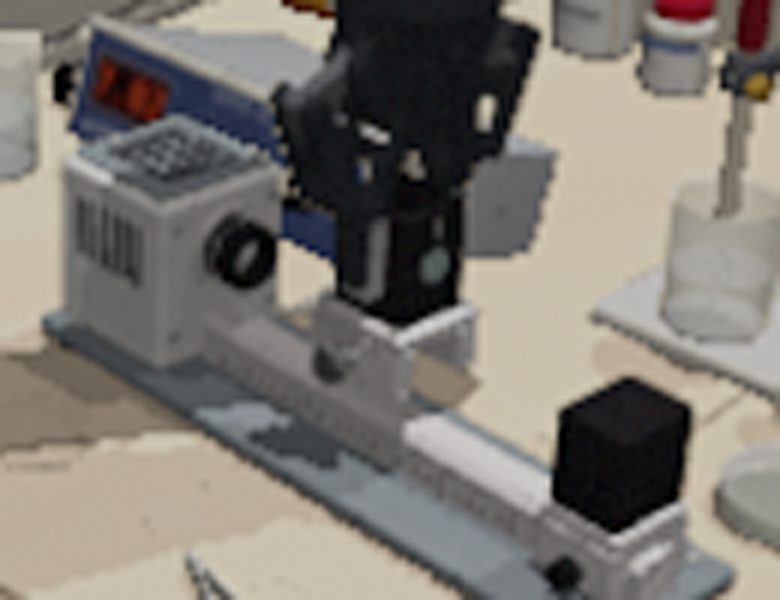

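View pics/c2top.png

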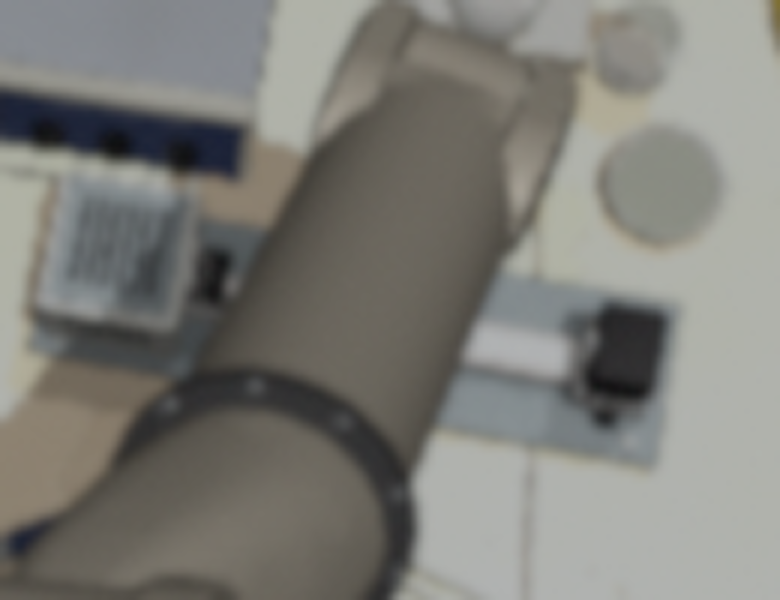

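```bash
cat > ov.py <<'E'
from h import *
def Rz(y): return np.array([[np.cos(y),-np.sin(y)],[np.sin(y),np.cos(y)]])
def overlay(im,n,cen,yaw,zb,o,pyaw,box,f,fn):
    u0,v0,u1,v1=box;c=cv2.resize(im[v0:v1,u0:u1],None,fx=f,fy=f,interpolation=cv2.INTER_CUBIC)
    def L(oo,y,pts,col):
        P=np.array([[*(oo+Rz(y)@np.array(p[:2])),p[2]] for p in pts]);q=(proj(n,P)-[u0,v0]+.5)*f-.5
        cv2.polylines(c,[np.round(q).astype(int)],False,col,1,cv2.LINE_AA)
    s=.001
    if cen is not None:
        sec=[(-24,0),(-24,28),(24,28),(24,0),(13.5,0),(13.5,20),(-13.5,20),(-13.5,0),(-24,0)]
        L(cen,yaw,[(x*s,-.026,zb+z*s) for x,z in sec],(0,255,0))
        L(cen,yaw,[(-.024,-.026,zb),(-.024,.026,zb),(-.024,.026,zb+.028),(-.024,-.026,zb+.028)],(0,255,255))
        L(cen,yaw,[(-.018,-.020,zb+.028),(-.018,-.020,zb+.078),(.018,-.02,zb+.078),(.018,-.02,zb+.028),(-.018,-.020,zb+.028)],(255,0,255))
    for x,z in((-.012,.030),(-.008,.034),(.008,.034),(.012,.030),(-.012,.012)): L(o,pyaw,[(x,-.119,z),(x,.07,z)],(0,0,255))
    for x,z in((-.046,.012),(-.046,0),(.046,.012)): L(o,pyaw,[(x,-.172,z),(x,.172,z)],(255,0,0))
    L(o,pyaw,[(-.046,-.172,.012),(.046,-.172,.012)],(255,0,0))
    L(o,pyaw,[(x,y,.099) for x,y in((-.038,.091),(.038,.091),(.038,.165),(-.038,.165),(-.038,.091))],(0,165,255))
    L(o,pyaw,[(-.038,.091,.012),(-.038,.091,.099)],(0,165,255))
    t=np.linspace(0,2*np.pi,30);L(o,pyaw,[(.016*np.cos(a),.07,.067+.016*np.sin(a)) for a in t],(0,255,0))
    cv2.imwrite(fn,c)
E
python3 - <<'E'
from ov import *
o=np.load('o.npy')
im=cv2.imread("pics/scene2.png")
overlay(im,"scene",np.array([.5274,-.07]),-.1268,.0558,o,-.127,(245,170,375,270),6,"pics/ov2.png")
E
```

```text
(no output)
```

View pics/ov2.png

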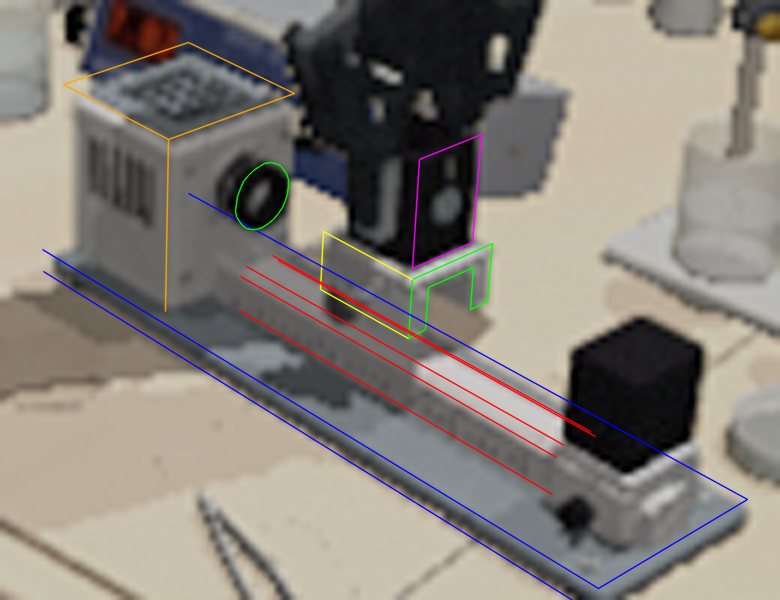

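Run:
```python
from ov import *
import h,ov
C["scene"]["cx"]+=1.2;C["scene"]["cy"]+=1.9
o=np.load('o.npy')
im=cv2.imread("pics/scene2.png")
overlay(im,"scene",np.array([.5274,-.07]),-.1268,.0558,o,-.127,(285,190,365,250),10,"pics/ov3.png")
```

```text
(no output)
```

View pics/ov3.png

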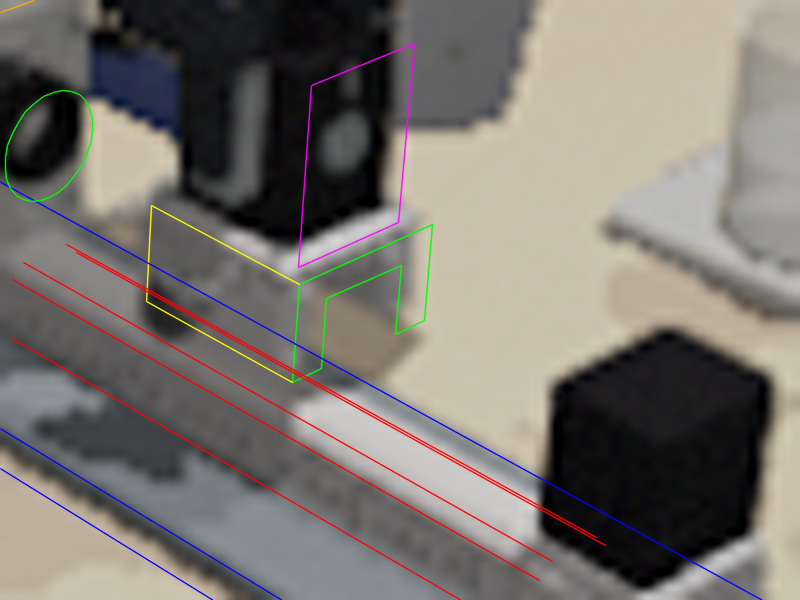

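Run:
```python
from h import *
im=cv2.imread("pics/scene2.png")
cv2.imwrite("pics/z1.png",cv2.resize(im[195:245,290:350],None,fx=12,fy=12,interpolation=cv2.INTER_CUBIC))
g=cv2.imread("pics/scene0.png").mean(2)
for u in (310,318,326,334): print(u,[int(x) for x in g[205:262,u]])
```

```text
310 [177, 176, 175, 175, 174, 175, 176, 176, 176, 175, 175, 175, 176, 175, 176, 178, 163, 132, 148, 180, 189, 187, 186, 179, 173, 153, 110, 82, 89, 95, 95, 96, 106, 117, 129, 129, 128, 129, 129, 128, 129, 129, 117, 86, 59, 68, 139, 170, 176, 177, 177, 176, 177, 177, 176, 176, 177]
318 [176, 176, 176, 176, 176, 175, 176, 176, 175, 175, 175, 176, 176, 176, 175, 176, 175, 176, 176, 177, 175, 151, 131, 166, 186, 187, 186, 184, 176, 174, 147, 99, 92, 95, 82, 84, 99, 109, 119, 126, 128, 129, 128, 128, 128, 132, 131, 117, 85, 55, 118, 142, 161, 176, 178, 177, 178]
326 [176, 176, 176, 176, 176, 175, 176, 177, 176, 176, 176, 175, 176, 177, 176, 176, 176, 176, 177, 177, 175, 175, 176, 176, 179, 159, 126, 147, 179, 187, 187, 186, 181, 174, 163, 128, 86, 89, 96, 91, 85, 99, 111, 123, 130, 129, 128, 128, 129, 129, 129, 123, 106, 81, 58, 68, 138]
334 [175, 176, 176, 176, 176, 176, 176, 176, 176, 176, 176, 176, 176, 176, 175, 176, 175, 176, 176, 175, 176, 176, 176, 176, 176, 177, 177, 177, 178, 170, 142, 127, 166, 187, 187, 187, 186, 171, 168, 155, 111, 91, 94, 95, 95, 94, 107, 115, 105, 109, 115, 114, 116, 115, 115, 114, 114]
```

View pics/z1.png

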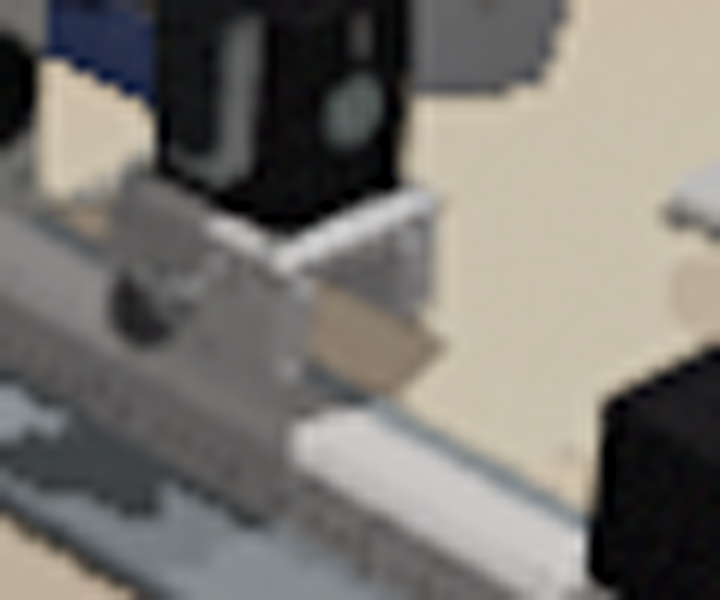

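Run:
```python
from ov import *
o=np.load('o.npy');yaw=-.127
cen=np.array([.5274,-.07]);zb=.0558
pts=[((.024,-.026,.028),(325.6,210.4)),((-.024,-.026,.028),(312.5,216.9)),((.024,-.026,0),(325.4,219.6)),((-.041,0,.011),(301.3,220.4))]
W=lambda oo,p,z0=0:[*(oo+Rz(yaw)@np.array(p[:2])),p[2]+z0]
a,b=proj("scene",[W(o,(0,-.1,.034)),W(o,(0,.02,.034))]);t=(b-a)/np.linalg.norm(b-a);n=np.array([-t[1],t[0]]);n*=np.sign(n[1])
q0=proj("scene",W(o,(0,-.04,.03)))[0]
for nm,d in(('x',(.001,0,0)),('z',(0,0,.001))): print(nm,(proj("scene",[W(o,(d[0],-.04,.03+d[2]))])[0]-q0)@n,'n per mm')
for p,m in pts:
    r=np.array(m)-proj("scene",[W(cen,p,zb)])[0]; print('carrier res t,n',r@t,r@n)
for (x,z),pp in(((-.012,.030),[(310,230.6),(318,235.6),(326,240.0),(334,244.6)]),((.0085,.034),[(310,222.9),(318,227.6),(326,232.2),(334,236.6)]),((-.008,.034),[(310,228.0),(318,232.7),(326,237.4),(334,241.7)])):
    A,B=proj("scene",[W(o,(x,-.12,z)),W(o,(x,.07,z))]);
    for u,v in pp: print('rail',x,((np.array([u,v])-A)@np.array([-(B-A)[1],(B-A)[0]])/np.linalg.norm(B-A))*np.sign(n@np.array([-(B-A)[1],(B-A)[0]])))
```

```text
x -0.24695488818034525 n per mm
z -0.3046527792292694 n per mm
carrier res t,n 0.673852118084844 0.7918073379793661
carrier res t,n 0.19261760490480312 1.133052309114688
carrier res t,n 0.30389525619332175 0.07389980802920658
carrier res t,n -0.8810696516847851 -0.1470912269337528
rail -0.012 0.4139513536174665
rail -0.012 0.7928436280731918
rail -0.012 0.6505757891490427
rail -0.012 0.6820279880181771
rail 0.0085 -0.09089753404714328
rail 0.0085 0.14587131364034012
rail 0.0085 0.29515450712590285
rail 0.0085 0.26946639220762414
rail -0.008 0.3551701549322852
rail -0.008 0.5154068769137012
rail -0.008 0.6756435988951421
rail -0.008 0.4875481085609049
```

Run:
```python
from h import *
def st(m):
    s=env.get_state();print(m,round(s['time'],2),np.round(s['tcp_pos'],4),np.round(s['force'],2),round(s['opening'],4))
st('start')
for z in(.141,.134,.128,.1240):
    h=env.movel(np.array([.5273,-.0705,z]),velocity=.03,stop_force=12);st((z,h))
    if h:break
for n in("scene",):
    im,d=camera(n);cv2.imwrite(f"pics/{n}3.png",im);cv2.imwrite("pics/z3.png",cv2.resize(im[170:260,260:370],None,fx=7,fy=7,interpolation=cv2.INTER_CUBIC))
```

```text
start 7.14 [ 0.5272 -0.0699  0.1655] [-0.04 -0.32 -1.84] 0.0357
(0.141, False) 8.09 [ 0.5274 -0.0706  0.1411] [-0.08 -0.08 -2.14] 0.0353
(0.134, False) 8.47 [ 0.5272 -0.0705  0.1338] [-0.53  0.13 -2.35] 0.0358
(0.128, False) 8.82 [ 0.5271 -0.0705  0.1277] [-0.73 -0.42 -1.91] 0.0352
(0.124, False) 9.11 [ 0.5273 -0.0705  0.1239] [-0.5  -0.64 -1.65] 0.0356
```

View pics/z3.png

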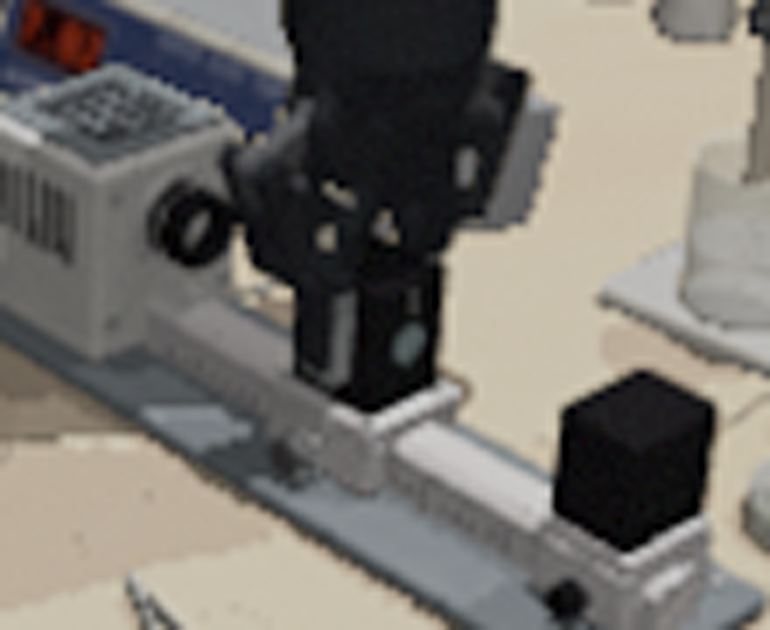

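Run:
```python
from h import *
def st(m):
    s=env.get_state();print(m,round(s['time'],2),np.round(s['tcp_pos'],4),np.round(s['force'],2),np.round(s['torque'],2),round(s['opening'],4))
h=env.movel(np.array([.5273,-.0705,.1225]),velocity=.01,stop_force=6);st(h)
env.dwell(.4);st('dwell')
env.grip(.050);st('open')
env.dwell(.4)
p=env.get_state()['tcp_pos']
env.grip(0.0,60);env.dwell(.3);st('closed')
```

```text
True 9.37 [ 0.5272 -0.0705  0.1239] [-1.61  0.34  5.57] [ 0.04  0.13 -0.02] 0.0356
dwell 9.77 [ 0.5273 -0.0706  0.1239] [-0.26  0.49  5.51] [0.   0.14 0.05] 0.0351
open 10.06 [ 0.5265 -0.0704  0.123 ] [ 0.7  -1.52  1.09] [-0.01  0.02  0.01] 0.0501
closed 11.03 [ 0.5268 -0.0705  0.1232] [ 0.21 -0.12  2.26] [-0.06 -0.2   0.03] 0.0351
```

Run:
```python
from h import *
o=np.load('o.npy');yaw=-.127;t=np.array([-np.sin(yaw),np.cos(yaw)])
def st(m):
    s=env.get_state();p=s['tcp_pos'];f=s['force'];print(m,round(s['time'],2),'y_ph',round(float((p[:2]-o)@t*1000),2),'x_ph',round(float((p[:2]-o)@[t[1],-t[0]]*1000),2),'z',round(p[2],4),'Ft',round(float(f[:2]@t),2),'Fx',round(float(f[:2]@[t[1],-t[0]]),2),'Fz',round(f[2],2))
st('0')
tgt=lambda y:np.array([*(o+t*y+np.array([t[1],-t[0]])*-.0003),.1234])
for y in(0.,.02,.035):
    env.movel(tgt(y),velocity=.04,stop_force=12);env.dwell(.1);st(y)
for y in(.039,.042,.044,.046):
    h=env.movel(tgt(y),velocity=.02,stop_force=7);env.dwell(.15);st((y,h))
    if h:break
im,d=camera("scene");cv2.imwrite("pics/scene4.png",im);cv2.imwrite("pics/z4.png",cv2.resize(im[160:240,250:350],None,fx=8,fy=8,interpolation=cv2.INTER_CUBIC))
```

```text
0 11.03 y_ph -20.05 x_ph -0.43 z 0.1232 Ft -0.09 Fx 0.23 Fz 2.26
0.0 11.78 y_ph 0.52 x_ph -0.41 z 0.1233 Ft 0.65 Fx 0.87 Fz -1.99
0.02 12.53 y_ph 20.01 x_ph -0.37 z 0.1234 Ft 0.81 Fx 0.9 Fz -1.98
0.035 13.15 y_ph 35.09 x_ph -0.34 z 0.1234 Ft 0.97 Fx 1.68 Fz -1.95
(0.039, False) 13.65 y_ph 39.11 x_ph -0.31 z 0.1234 Ft 0.35 Fx 1.14 Fz -2.77
(0.042, False) 14.1 y_ph 42.14 x_ph -0.31 z 0.1234 Ft 0.18 Fx 1.78 Fz -2.41
(0.044, False) 14.5 y_ph 44.11 x_ph -0.29 z 0.1234 Ft 0.25 Fx 1.4 Fz -2.07
(0.046, False) 14.9 y_ph 46.13 x_ph -0.3 z 0.1234 Ft -0.0 Fx 1.54 Fz -3.01
```

View pics/z4.png

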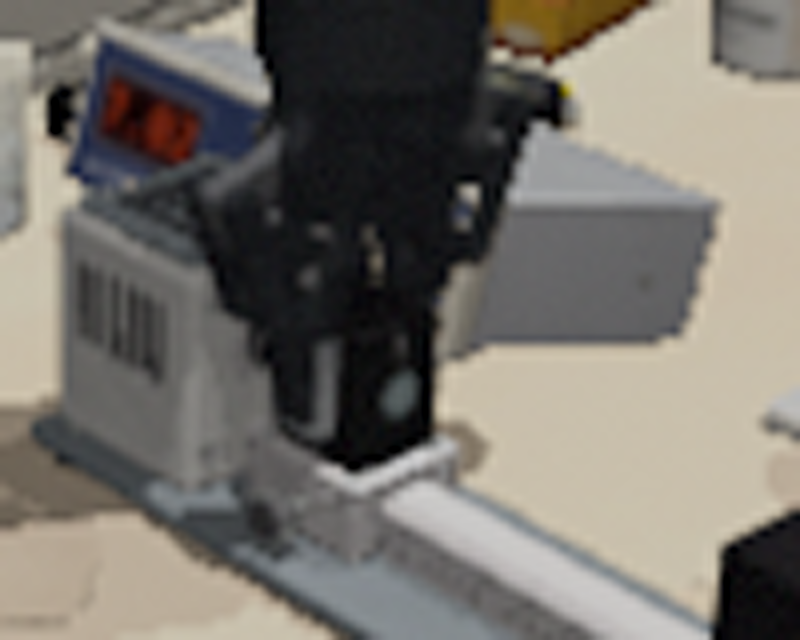

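```bash
cat > push.py <<'E'
from h import *
o=np.load('o.npy');yaw=-.127;t=np.array([-np.sin(yaw),np.cos(yaw)]);nx=np.array([t[1],-t[0]])
def st(m):
    s=env.get_state();p=s['tcp_pos'];f=s['force'];print(m,round(s['time'],2),'y_ph',round(float((p[:2]-o)@t*1000),2),'x_ph',round(float((p[:2]-o)@nx*1000),2),'z',round(p[2],4),'Ft',round(float(f[:2]@t),2),'Fx',round(float(f[:2]@nx),2),'Fz',round(f[2],2),'op',round(s['opening'],4));return float(f[:2]@t)
tgt=lambda y,z=.1233:np.array([*(o+t*y+nx*-.0003),z])
E
python3 - <<'E'
from push import *
y=.046
while y<.058:
    y+=.001
    env.movel(tgt(y),velocity=.01,stop_force=6);env.dwell(.1)
    F=st(round(y,4))
    if F<-5.0:break
E
```

```text
0.047 15.3 y_ph 46.99 x_ph -0.3 z 0.1233 Ft 0.38 Fx 1.2 Fz -2.82 op 0.0355
0.048 15.65 y_ph 47.43 x_ph -0.32 z 0.1233 Ft -3.38 Fx 0.8 Fz -1.96 op 0.0351
0.049 16.0 y_ph 48.34 x_ph -0.33 z 0.1233 Ft -5.26 Fx 2.14 Fz -1.76 op 0.0353
```

Run:
```python
from push import *
y=.049
while y<.0555:
    y+=.001
    env.movel(tgt(y),velocity=.01,stop_force=6);env.dwell(.1)
    F=st(round(y,4))
    if F<-9.3:break
env.dwell(.5);st('hold')
im,d=camera("scene");cv2.imwrite("pics/scene5.png",im);cv2.imwrite("pics/z5.png",cv2.resize(im[160:240,250:350],None,fx=8,fy=8,interpolation=cv2.INTER_CUBIC))
im,d=camera("top");cv2.imwrite("pics/top5.png",im)
```

```text
0.05 16.35 y_ph 49.16 x_ph -0.29 z 0.1233 Ft -6.01 Fx 1.24 Fz -1.35 op 0.0353
0.051 16.7 y_ph 49.89 x_ph -0.31 z 0.1233 Ft -6.87 Fx 1.08 Fz -1.46 op 0.0355
0.052 17.05 y_ph 50.62 x_ph -0.34 z 0.1233 Ft -7.07 Fx 0.29 Fz -1.2 op 0.0355
0.053 17.4 y_ph 51.38 x_ph -0.34 z 0.1233 Ft -6.83 Fx 0.93 Fz -1.65 op 0.0352
0.054 17.75 y_ph 52.14 x_ph -0.35 z 0.1233 Ft -8.62 Fx 0.68 Fz -1.24 op 0.0355
0.055 18.1 y_ph 52.84 x_ph -0.35 z 0.1234 Ft -8.49 Fx 0.98 Fz -0.74 op 0.0356
0.056 18.45 y_ph 53.59 x_ph -0.31 z 0.1234 Ft -9.64 Fx 1.13 Fz -1.2 op 0.0358
hold 18.95 y_ph 53.6 x_ph -0.34 z 0.1234 Ft -9.38 Fx 1.94 Fz -1.2 op 0.035
```

View pics/z5.png

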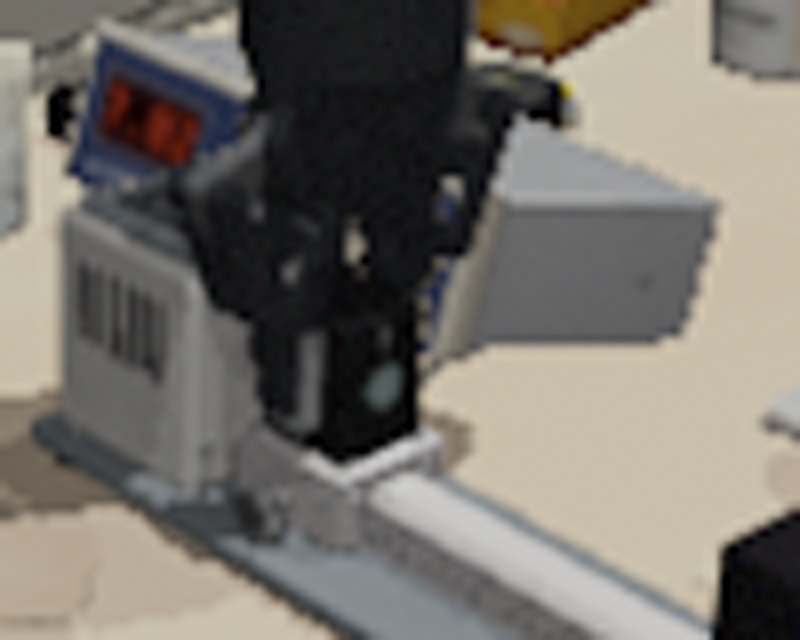

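Run:
```python
from push import *
F=[]
for i in range(7):
    env.dwell(.5);F.append(st(i))
print(np.mean(F),env.get_state()['orientation'])
job.job_done()
```

```text
0 19.55 y_ph 53.6 x_ph -0.34 z 0.1234 Ft -9.89 Fx 1.05 Fz -0.82 op 0.0355
1 20.05 y_ph 53.6 x_ph -0.33 z 0.1234 Ft -9.25 Fx 0.82 Fz -0.94 op 0.0352
2 20.55 y_ph 53.61 x_ph -0.32 z 0.1234 Ft -9.64 Fx 0.83 Fz -1.23 op 0.0355
3 21.05 y_ph 53.62 x_ph -0.32 z 0.1234 Ft -9.18 Fx 0.74 Fz -0.66 op 0.0353
4 21.55 y_ph 53.61 x_ph -0.32 z 0.1234 Ft -8.55 Fx 0.5 Fz -1.43 op 0.0355
5 22.05 y_ph 53.59 x_ph -0.31 z 0.1234 Ft -9.49 Fx 0.79 Fz -0.75 op 0.0356
6 22.55 y_ph 53.6 x_ph -0.36 z 0.1234 Ft -9.59 Fx 0.19 Fz -1.43 op 0.0352
-9.369680718523425 [-2.89898004e-04  7.51271492e-01  6.59991654e-01 -1.44187005e-03]
the job is handed in; nothing more can be done
```

I set the cuvette carrier astride the rail with its clamp screw to the front. I let go once so it could settle, gripped it again and slid it against the collar. I held a steady push for about 4 s and handed the job in at 22.6 s, still gripping and pushing.

**Last checks:**
- **Push:** the force along the rail averaged 9.4 N, with single readings from 8.6 to 9.9 N.
- **Collar:** the arm had moved about 6.2 mm since first contact, so the collar is about 6 mm in by calculation. I did not see the engraved line itself, because the gripper hid it from the camera.
- **Position:** the arm stayed still to about 0.03 mm along the rail and was 0.3 mm off my estimate of the rail's centreline. Tool height matched the seated height to within 0.5 mm.
- **Grip:** the fingers stood at 35.2 to 35.6 mm on the 36 mm block.

**Disagreements:** the two cameras disagreed by about 2 pixels (4–5 mm). I settled this by comparing the held carrier with the rail in the same picture, and it went onto the rail without jamming. I did not check the other bench items in a closing picture. The arm's force readings showed no sign of touching anything else.

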